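Key a shaft into a pulley hub and hold it home

ROBOT

A 6-joint arm with a two-finger parallel gripper is mounted at the origin on the work surface; the furniture and walls round the work are solid. World frame = base frame: x ahead of the robot, y to its left, z up, the work surface at z = 0. Lengths are in m, angles in rad, forces in N, time in s.
With the tool pointing down it reaches from about 0.35 to 0.775 m from the base axis. Payload 5.5 kg.
Tool frame: the origin (TCP) lies between the finger pads; the fingertips stand 11 mm ahead of it and the grasp point (between the pads) lies 8 mm behind it; z points along the fingers, y is the line along which they close (so a half turn about z gives the same grasp; the last joint's range is limited). The gripper opens to 85 mm and grips with 20 to 120 N. Pads are 22 mm wide; open, the fingers measure 114 mm over their backs; the gripper's body (76 mm by 85 mm) begins 54 mm behind the grasp point. The pads swing forward as they close: fully open they stand 13 mm farther back than shut.
Start: joints at [1.07, 0.313, 0.046, 1.304, 0, 1.431], TCP at [0.203, 0.538, 0.242] pointing down, gripper open.
Joint ranges: [-2.76, 2.76], [-0.86, 1.69], [-1.03, 1.26], [-2.2, 2.34], [-1.47, 1.5], [-3.14, 3.14]. Speed limits (rad/s): [2.57, 2.57, 3.14, 3.14, 3.14, 3.14].

INTERFACE

Orientations are given as a rotation vector (axis times angle).
In Python, from rig import telemetry, cams, ticket gives the robot as it stands. The module is installed in compiled form; this text tells all that it offers.
- The arm moves only by the tool jog_arm, never from a script. Its argument "series" is a list of rows, each a list of 6 numbers: the shift along the tool's x, y, z normalised to -1 to 1, where 1 is 75 cm, then the turn, a rotation vector about the tool's x, y, z normalised to -1 to 1, where 1 is pi/4 rad. A call has 1 to 20 rows; each row shifts and turns the commanded pose from where the row before left it, along the tool's axes as they then stand; what a row does not reach is not made up. A row lasts 1/8 s, in which the tool goes at most 62.5 mm and 10.7 degrees, less where a joint would pass 70% of its speed; a pose out of reach is approached as far as the arm can. A call with a number of a shift or a turn outside -1 to 1 is refused whole. A call with a gripper value outside its range is refused whole. "gripper" is the finger opening in mm, from 0 to 85.4, set as the call begins (left out, the last holds). The fingers move at their own pace and stop on an object; "force" is the grip in N (left out, the last holds). Time passes only in rows, so rows that do not move let the fingers close. It gives the time, the measured TCP pose, the force, the opening and the grip force at its end, in the units of the state.
- telemetry.get_state(): the state, without advancing time (a new reading comes with each control period).
- cams.grab_frame(name): name is "scene" or "top"; returns a dict with "img" (420x560x3 uint8, red, green, blue), "range_z" (420x560 float32, m along the optical axis (not along the pixel's ray), 0 where there is no reading), "camera_matrix" (3x3 intrinsics, pixels), "rvec" (rotation vector, rad) and "tvec" (3), from world to camera coordinates, as OpenCV has them. Camera axes: x right, y down, z forward; pixel columns grow to the right and rows downward; lengths in m; the calibration is good to about 2 mm. A picture is of the moment at which its call begins.
- ticket.finish_job(): hands the job in; it is judged then, once.
The state is a dict: "t": time; "joint_pos": joint angles; "joint_velocities": joint speeds; "tau": joint torques, N m; "tool_pos": TCP position; "tcp_rot": TCP orientation; "contact_force": force on the tool from outside, world axes, zero at the start; "torque": the same for the moment, N m; "finger_gap": opening from 0.0 (shut) to 1.0 (fully open); "finger_force": force on a finger pad.
Only numpy, scipy, OpenCV 4.12 (cv2) and the standard library are available. Lean on these libraries where they do the work, as an engineer would, in place of code of your own. Each camera call takes 0.05 s, during which the arm holds its last target. There are 200 camera calls.

TASK

Take the keyed shaft by its square end out of the wooden holder, put it pilot end down into the hub of the pulley, turned so that its key slips into the keyway, and push it fully home against the spring in the bore until the collar sits on the hub. Finish still gripping the square end and pressing the shaft down: do not let go, or the spring lifts it out again. Leave the white jar and the dropper bottle alone.

Things in the scene. Friction and masses are not known exactly. Their poses are not given: they have to be found in the camera images.
- shaft_head (a point): Middle of the square end (18x18 mm, 42 tall, faces square to own x and y) of the loose upright steel shaft, 96 mm long, about 0.15 kg; top 21 mm above this point, foot 75 mm below. Own z up, own -x towards the key; white marks on the top and collar point to the key. Starts with its pilot in the holder's hole.
- shaft_collar (a point): Centre of the underside of the shaft's dark collar (30 mm across, 5 thick), on the axis 25 mm below shaft_head; same axes. Below it: body 20 mm across; brass key 6 mm wide, 4 mm proud on the own -x side, from 3 to 30 mm below this point; pilot 14 mm across, from 36 to 50 mm below (the foot). Meets hub_mouth when home.
- hub_mouth (a point): Centre of the bore's mouth on the hub's top face, 74 mm above the bench. Pulley 76 mm across, blue web, hub 44 mm, fixed on a round stand, z up. Bore 21.5 mm; keyway 8 mm wide, 5 deep on own -x side (white mark on the web), over the full depth. Key enters if shaft and hub yaw agree within about 0.1 rad; it reaches the hub face when the collar is 30 mm above.
- plunger (a joint): Travel (m) of the spring plunger in the bore: 0 at rest, its top 38 mm below the mouth. The shaft's foot meets it when the collar is 12 mm above the hub; 0.012 with the shaft home. It pushes up with 4 N at 0 and 10 N at 0.012, more than the shaft's weight.
- shaft_holder: Wooden block 64 x 64 mm, 26 mm tall, fixed to the bench; origin at the centre of its underside. Its top has a hole of 15.2 mm, 16 mm deep, in the middle, in which the shaft's 14 mm pilot stands (lift at least 16 mm to clear it).
- screw_jar: Bystander: white jar with a red cap, 50 mm across, 66 mm tall, loose; origin at the centre of its underside.
- dropper_bottle: Bystander: small brown dropper bottle, 34 mm across, 102 mm tall, loose; origin at the centre of its underside.
Things that resemble listed ones, but are neither listed nor needed, are in the scene too. What is shaped like the part that bears shaft_head but red is not meant.

How it is judged:
On the way, in this order (a step that is already met when the one before it is completed fails the run):
1. the shaft is gripped and lifted clear of the holder (z of shaft_collar in the frame of shaft_holder above 0.08 m and contact force between the fingers and shaft above 1 N), for 0.1 s.
2. the key has slipped into the keyway (collar less than 22 mm above the hub, shaft on the hub's axis) (z of shaft_collar in the frame of hub_mouth below 0.022 m and horizontal distance between shaft_collar and hub_mouth below 0.003 m and angle between the x axis of shaft_collar and the x axis of hub_mouth, either way round below 0.2 rad), for 0.05 s.
At the end, for the whole second after the job is handed in: Ends holding, through the last second: collar within 2 mm of the hub face, shaft on the hub axis within 3 mm, upright, key in keyway, plunger pressed over 9.5 mm, at rest, fingers on the square end (over 2 N, grasp point within 30 mm of its middle) (z of shaft_collar in the frame of hub_mouth between -0.004 and 0.002 m and horizontal distance between shaft_collar and hub_mouth below 0.003 m and angle between the x axis of shaft_collar and the x axis of hub_mouth, either way round below 0.2 rad and angle between shaft_collar's own z axis and vertical below 0.08 rad and value of joint plunger above 0.0095 m and linear speed of shaft below 0.02 m/s and contact force between the fingers and shaft above 2 N and distance between the grasp point and shaft_head below 0.03 m); the arm keeps its last pose, push and grip.
It fails at once if the white jar is disturbed (moved more than 30 mm or tipped) (distance of screw_jar from where it was at the start of the episode above 0.03 m or angle between screw_jar's own z axis and vertical above 0.5 rad).
It fails at once if the dropper bottle is disturbed (moved more than 30 mm or tipped) (distance of dropper_bottle from where it was at the start of the episode above 0.03 m or angle between dropper_bottle's own z axis and vertical above 0.5 rad).
It also fails if it takes over 32 s, if anything falls off the work surface, if the arm or the gripper's body presses on something with over 40 N, if the wrist force passes 120 N, or if a joint passes its speed limit or range.

## Working session

There is one attempt and no reset: what is moved stays moved. The work goes in short steps, Python scripts to look and compute and a tool call to move; the robot and the scene stay as the last step left them, time stands still between calls to the robot, and variables do not carry over. Pictures are saved under pics/ and viewed, at most 10 in all, crops included, and the job is handed in when it is done.

Besides the shell and the picture viewer there is one more tool, called after "Request:" as name(argument=value, ...), one argument or row to a line, values as JSON. jog_arm: Moves the arm, as the interface text tells. Its arguments: {"type":"object","properties":{"series":{"type":"array"},"gripper":{"type":"number"},"force":{"type":"number"}},"required":["series"]}

```bash
mkdir -p pics
cat > h.py <<'E'
import numpy as np,cv2,pickle
from rig import telemetry,cams,ticket
def grab(n,f):
    d=cams.grab_frame(n); pickle.dump(d,open(f+'.pkl','wb')); cv2.imwrite('pics/'+f+'.png',d['img'][:,:,::-1]); return d
def load(f): return pickle.load(open(f+'.pkl','rb'))
def crop(d,f,u0,v0,u1,v1,s):
    cv2.imwrite('pics/'+f+'.png',cv2.resize(d['img'][v0:v1,u0:u1,::-1],None,fx=s,fy=s,interpolation=cv2.INTER_CUBIC))
def ray(d,u,v):
    R=cv2.Rodrigues(np.array(d['rvec'],float))[0]; t=np.array(d['tvec'],float).ravel()
    r=np.linalg.inv(d['camera_matrix'])@[u,v,1]; return -R.T@t, R.T@r
def atz(d,u,v,z):
    c,r=ray(d,u,v); return c+r*(z-c[2])/r[2]
def dep(d,u,v):
    c,r=ray(d,u,v); return c+r*d['range_z'][int(round(v)),int(round(u))]
def cloud(d):
    R=cv2.Rodrigues(np.array(d['rvec'],float))[0]; t=np.array(d['tvec'],float).ravel()
    v,u=np.mgrid[:420,:560]; p=np.stack([u,v,np.ones_like(u)],-1)@np.linalg.inv(d['camera_matrix']).T*d['range_z'][...,None]
    return (p-t)@R
E
python3 - <<'E'
from h import *
a=grab('top','t0');b=grab('scene','s0')
print(telemetry.get_state()); print(ray(a,280,210),ray(b,280,210))
E
```

```text
{'t': 0.1, 'joint_pos': array([1.07042390e+00, 3.13967626e-01, 4.50799641e-02, 1.30359140e+00,
       1.67465588e-05, 1.43118394e+00]), 'joint_velocities': array([-0.00138758, -0.00189269,  0.00143691, -0.00123698, -0.00123268,
        0.00046512]), 'tau': array([ 1.96660709e-03, -4.81726956e+01,  2.99242437e+01,  1.27628751e-02,
       -1.07123205e-04, -4.82769408e-06]), 'tool_pos': array([0.20276524, 0.53759377, 0.24146878]), 'tcp_rot': array([-5.63514548e-01, -3.09008481e+00,  2.50034776e-03]), 'contact_force': array([-1.60215109,  0.20541714,  0.53849255]), 'torque': array([-0.01032157,  0.01258933, -0.00672793]), 'finger_force': 0.0, 'finger_gap': 0.9999812989449254}
(array([ 0.43749822, -0.01499554,  0.99317988]), array([ 0.10111871, -0.00604922, -0.9949512 ])) (array([-0.0538215 , -0.50745644,  0.61660656]), array([ 0.6042905 ,  0.52226696, -0.60177523]))
```

View pics/t0.png

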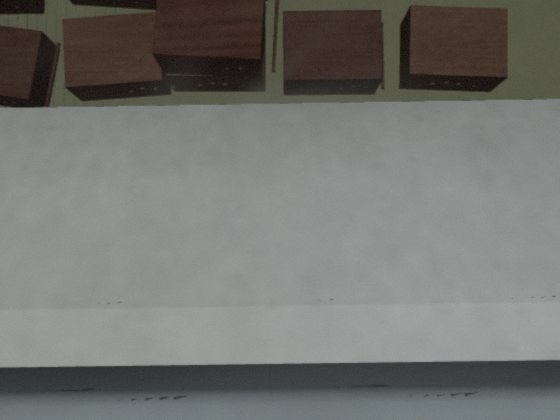

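View pics/s0.png

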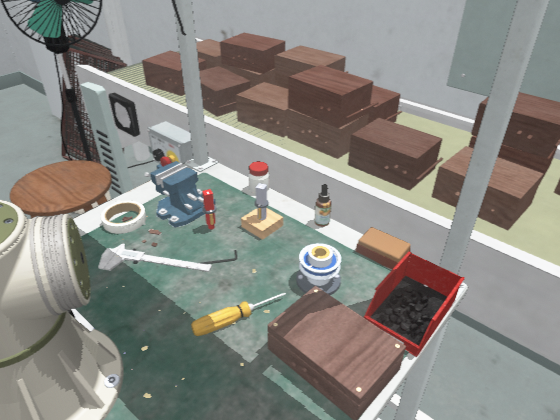

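The top view shows only a white surface that hides the bench. In the scene view, the shaft (262,195) stands in its holder (262,222), the pulley is at (320,258), the jar at (258,178) and the bottle at (323,205). The red shaft-like decoy is at (209,208).

Run:
```python
from h import *
a=load('t0');b=load('s0')
P=cloud(a); 
for v in range(20,420,50): print(v,P[v,100].round(3),P[v,450].round(3))
crop(b,'c1',225,155,365,260,5.7)
crop(b,'c2',285,230,355,282,11)
crop(b,'c3',232,172,292,217,13)
print(b['camera_matrix'])
for u,v in [(262,186),(262,171),(322,195),(320,250),(262,222),(209,195),(360,240),(175,170),(320,320)]: print(u,v,dep(b,u,v).round(3))
```

```text
20 [0.851 0.279 0.142] [ 0.841 -0.311  0.142]
70 [0.765 0.278 0.14 ] [ 0.755 -0.307  0.14 ]
120 [0.478 0.034 0.849] [ 0.476 -0.063  0.851]
170 [0.461 0.029 0.864] [ 0.46  -0.058  0.865]
220 [0.448 0.025 0.874] [ 0.447 -0.054  0.876]
270 [0.437 0.022 0.884] [ 0.436 -0.051  0.884]
320 [0.427 0.02  0.889] [ 0.426 -0.049  0.889]
370 [0.419 0.016 0.899] [ 0.419 -0.043  0.903]
[[448.2891368    0.         279.98309667]
 [  0.         448.2891368  206.4359384 ]
 [  0.           0.           1.        ]]
262 186 [0.494 0.015 0.108]
262 171 [0.591 0.106 0.06 ]
322 195 [ 0.585 -0.071  0.077]
320 250 [ 0.454 -0.165  0.068]
262 222 [0.483 0.006 0.026]
209 195 [0.417 0.091 0.091]
360 240 [ 0.563 -0.185  0.032]
175 170 [0.442 0.234 0.08 ]
320 320 [ 0.331 -0.258  0.061]
```

View pics/c1.png

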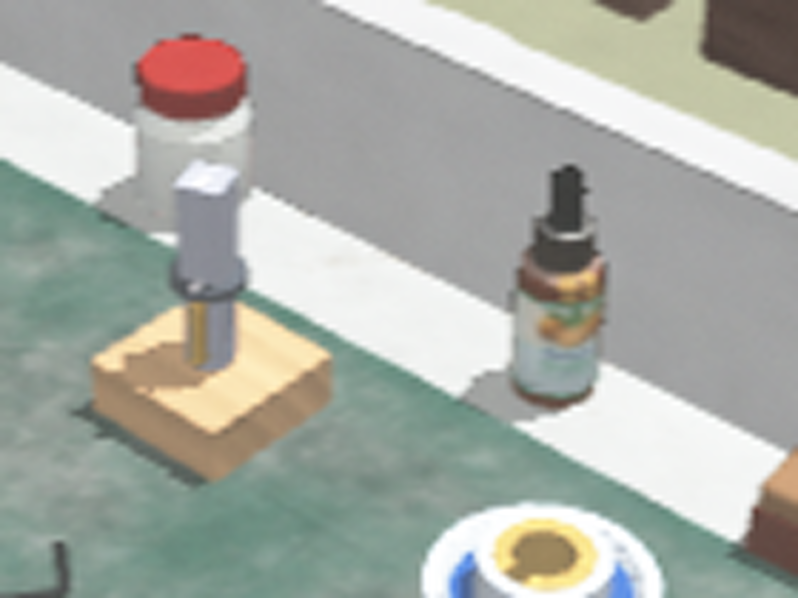

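View pics/c2.png

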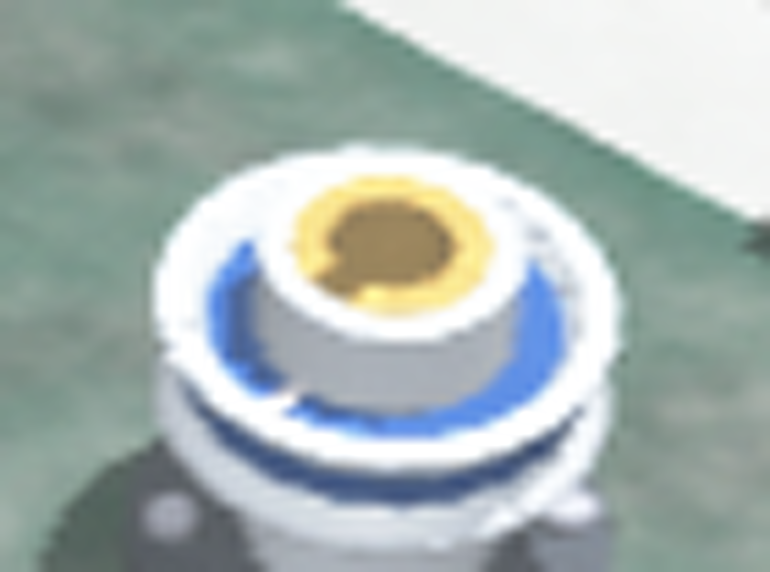

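View pics/c3.png

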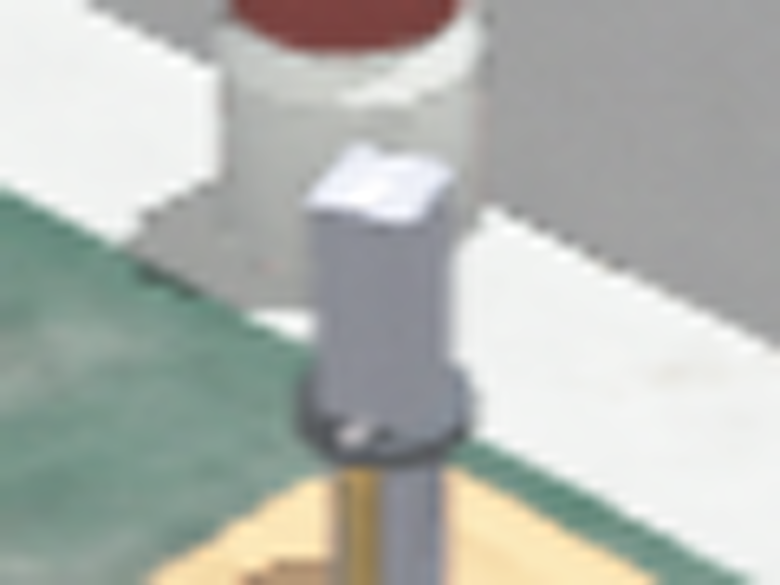

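The crops show the shaft's top corners in c3 at about (310,200), (362,148), (452,168) and (415,222), with the key facing the camera just left of centre at (362,500). In c2 the bore centre is at (390,243), the keyway at (325,285) and the web mark at (285,400).

Run:
```python
from h import *
b=load('s0')
def px(x,y,u0,v0,s): return (u0+(x+.5)/s-.5, v0+(y+.5)/s-.5)
def A(l,z,*o): 
    r=np.array([atz(b,*px(*p,*o),z) for p in l]); return r
q=A([(308,200),(362,148),(455,165),(415,222)],.106,232,172,13); print('head',q.round(4),q.mean(0))
for i in range(4): e=q[(i+1)%4]-q[i]; print(np.linalg.norm(e),np.degrees(np.arctan2(e[1],e[0])))
# holder top corners in c1
q=A([(92,362),(208,294),(332,360),(212,433)],.026,225,155,5.7); print('holder',q.round(4),q.mean(0))
for i in range(4): e=q[(i+1)%4]-q[i]; print(np.linalg.norm(e),np.degrees(np.arctan2(e[1],e[0])))
# hub: gold ring + bore
I=b['img'].astype(int); R,G,B=I[...,0],I[...,1],I[...,2]
m=(R-B>35)&(np.mgrid[:420,:560][0]<262)&(np.mgrid[:420,:560][0]>240)&(abs(np.mgrid[:420,:560][1]-320)<14)
v,u=np.nonzero(m); g=np.array([atz(b,x,y,.074) for x,y in zip(u,v)]); print('gold',g.mean(0),np.ptp(g,axis=0),len(g))
dk=m&(R<185); v,u=np.nonzero(dk); g=np.array([atz(b,x,y,.074) for x,y in zip(u,v)]); print('dark',g.mean(0),np.ptp(g,axis=0))
# rays in c2
c=A([(390,243),(326,287),(258,243),(524,243),(391,175),(391,340)],.074,285,230,11); print(c.round(4))
mk=A([(285,400)],.06,285,230,11);print('mark',mk)
for p in (c[1],mk[0]): e=p-c[0]; print(np.degrees(np.arctan2(e[1],e[0])))
P=cloud(b)
print('web depth z',P[264:269,309:313,2].round(3), 'rim', P[245:262,303,2].round(3))
# collar mark & key
k=A([(355,432)],.065,232,172,13);print('collarmark',k)
ax=A([(390,600)],.045,232,172,13);print(ax)
# jar etc
print(P[180:190:3,255:262:3].round(3).reshape(-1,3))
```

```text
head [[0.4845 0.0246 0.106 ]
 [0.5008 0.0283 0.106 ]
 [0.5069 0.014  0.106 ]
 [0.491  0.0079 0.106 ]] [0.49581756 0.0187124  0.106     ]
0.016717227372148993 12.83004897318944
0.015580661458641364 -66.76471190047069
0.01701460887525993 -159.03944478457396
0.017933326134453302 111.44938463630633
holder [[ 0.4622  0.0493  0.026 ]
 [ 0.5222  0.0458  0.026 ]
 [ 0.5225 -0.0175  0.026 ]
 [ 0.4613 -0.0129  0.026 ]] [0.49204361 0.01618385 0.026     ]
0.060170059731600244 -3.2829469347819096
0.06334917743337733 -89.79362090899612
0.06135514157142038 175.6675681469756
0.06216579028681142 89.18861321797293
gold [ 0.44464501 -0.17220748  0.074     ] [0.03182893 0.03206023 0.        ] 182
dark [ 0.44330133 -0.17189681  0.074     ] [0.02419952 0.01739823 0.        ]
[[ 0.4449 -0.1716  0.074 ]
 [ 0.4296 -0.1702  0.074 ]
 [ 0.4307 -0.1555  0.074 ]
 [ 0.4592 -0.188   0.074 ]
 [ 0.4583 -0.1617  0.074 ]
 [ 0.4267 -0.1855  0.074 ]]
mark [[ 0.41663107 -0.172735    0.06      ]]
174.57619996525887
-177.73423442378422
web depth z [[0.057 0.056 0.056 0.06 ]
 [0.055 0.055 0.058 0.057]
 [0.057 0.058 0.054 0.057]
 [0.061 0.055 0.057 0.056]
 [0.062 0.062 0.061 0.055]] rim [0.002 0.001 0.002 0.061 0.061 0.061 0.06  0.058 0.059 0.058 0.057 0.056
 0.056 0.057 0.056 0.056 0.055]
collarmark [[0.48471409 0.01610788 0.065     ]]
[[ 4.74960241e-01 -2.30797790e-05  4.50000000e-02]]
[[0.575 0.114 0.04 ]
 [0.578 0.107 0.041]
 [0.583 0.102 0.041]
 [0.576 0.116 0.03 ]
 [0.499 0.031 0.105]
 [0.586 0.106 0.029]
 [0.573 0.113 0.024]
 [0.491 0.023 0.106]
 [0.493 0.017 0.108]
 [0.483 0.024 0.102]
 [0.485 0.018 0.104]
 [0.488 0.012 0.105]]
```

Request:
jog_arm(
  series=[
    [-0.061, -0.051, 0, 0, 0, 0],
    [-0.061, -0.051, 0, 0, 0, 0],
    [-0.061, -0.051, 0, 0, 0, 0],
    [-0.061, -0.051, 0, 0, 0, 0],
    [-0.061, -0.051, 0, 0, 0, 0],
    [-0.061, -0.051, 0, 0, 0, 0],
    [-0.061, -0.051, 0, 0, 0, 0],
    [-0.061, -0.051, 0, 0, 0, 0],
    [-0.061, -0.051, 0, 0, 0, 0],
    [-0.061, -0.051, 0, 0, 0, 0],
    [0, 0, 0, 0, 0, -0.226],
    [0, 0, 0, 0, 0, -0.226],
    [0, 0, 0, 0, 0, -0.226],
    [0, 0, 0, 0, 0, -0.226],
    [0, 0, 0, 0, 0, 0],
    [0, 0, 0, 0, 0, 0],
  ],
  gripper=60,
)

```text
t: 2.1
tool_pos: [0.4959, 0.0187, 0.2421]
tcp_rot: [0.541, -3.094, -0.0]
contact_force: [-0.4, -0.6, -0.1]
finger_gap: 0.707
finger_force: 0.0
```

Request:
jog_arm(
  series=[
    [0, 0, 0.05, 0, 0, 0],
    [0, 0, 0.05, 0, 0, 0],
    [0, 0, 0.05, 0, 0, 0],
    [0, 0, 0.04, 0, 0, 0],
    [0, 0, 0.0247, 0, 0, 0],
    [0, 0, 0, 0, 0, 0],
    [0, 0, 0, 0, 0, 0],
  ],
)

```text
t: 2.98
tool_pos: [0.4966, 0.0186, 0.082]
tcp_rot: [-0.544, 3.093, -0.0]
contact_force: [0.3, 0.6, -0.0]
finger_gap: 0.703
finger_force: 0.0
```

Run:
```python
from h import *
b=grab('scene','s1'); crop(b,'c4',225,130,305,230,6)
print(telemetry.get_state()['tool_pos'],telemetry.get_state()['contact_force'])
```

```text
[0.49688002 0.0185509  0.08231068] [ 0.63990913 -0.10725436  0.94407646]
```

View pics/c4.png

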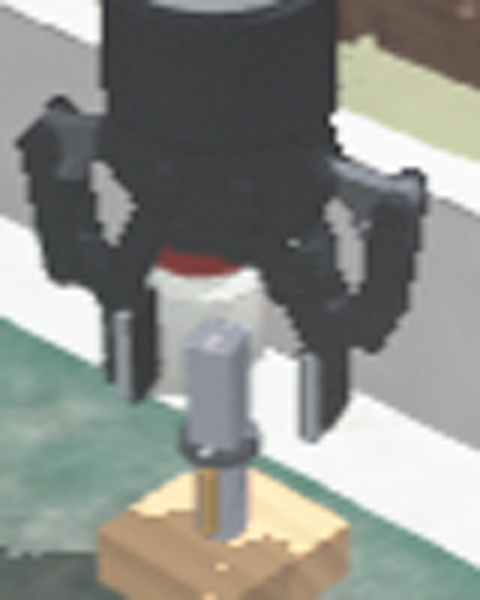

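The fingers stand on either side of the square end at (215,380), with the pads at about (125,350) and (310,395), so it is centred.

Request:
jog_arm(
  series=[
    [0, 0, 0, 0, 0, 0],
    [0, 0, 0, 0, 0, 0],
    [0, 0, 0, 0, 0, 0],
    [0, 0, 0, 0, 0, 0],
    [0, 0, 0, 0, 0, 0],
    [0, 0, 0, 0, 0, 0],
    [0, 0, 0, 0, 0, 0],
  ],
  gripper=5,
  force=60,
)

```text
t: 3.9
tool_pos: [0.4963, 0.0191, 0.0818]
tcp_rot: [-0.546, 3.093, 0.001]
contact_force: [-0.6, 2.2, 5.7]
finger_gap: 0.203
finger_force: 58.6
```

Request:
jog_arm(
  series=[
    [0, 0, -0.01, 0, 0, 0],
    [0, 0, -0.02, 0, 0, 0],
    [0, 0, -0.03, 0, 0, 0],
    [0, 0, -0.04, 0, 0, 0],
    [0, 0, -0.03, 0, 0, 0],
    [0, 0, 0, 0, 0, 0],
    [0, 0, 0, 0, 0, 0],
    [0, 0, 0, 0, 0, 0],
  ],
)

```text
t: 4.9
tool_pos: [0.4951, 0.0186, 0.1776]
tcp_rot: [0.545, -3.092, -0.001]
contact_force: [0.4, 0.3, -1.9]
finger_gap: 0.204
finger_force: 58.8
```

Request:
jog_arm(
  series=[
    [0.025, -0.036, 0, 0, 0, 0],
    [0.025, -0.036, 0, 0, 0, 0],
    [0.025, -0.036, 0, 0, 0, 0],
    [0.025, -0.036, 0, 0, 0, 0],
    [0.025, -0.036, 0, 0, 0, 0],
    [0.025, -0.036, 0, 0, 0, 0],
    [0, 0, 0, 0, 0, 0.174],
    [0, 0, 0, 0, 0, 0.174],
    [0, 0, 0, 0, 0, 0.174],
    [0, 0, 0, 0, 0, 0],
    [0, 0, 0, 0, 0, 0],
    [0, 0, 0, 0, 0, 0],
  ],
)

```text
t: 6.4
tool_pos: [0.4456, -0.172, 0.1785]
tcp_rot: [-0.093, -3.14, -0.0]
contact_force: [-0.1, -0.5, -0.6]
finger_gap: 0.2
finger_force: 58.9
```

Run:
```python
from h import *
b=grab('scene','s2'); crop(b,'c5',285,170,360,275,5.7*1.0)
d=cv2.imread('pics/s2.png')[175:275,285:360]; cv2.imwrite('pics/c5.png',cv2.resize(d,None,fx=6,fy=6,interpolation=cv2.INTER_CUBIC))
print(telemetry.get_state()['tool_pos'],telemetry.get_state()['tcp_rot'])
```

```text
[ 0.44568896 -0.17200884  0.17862675] [-9.38306191e-02 -3.14000231e+00 -2.47861020e-04]
```

View pics/c5.png

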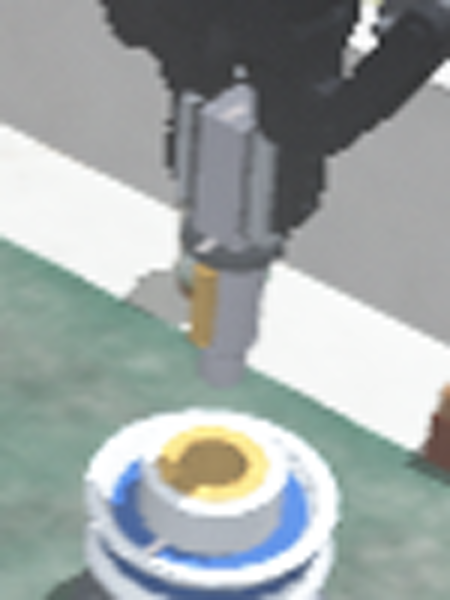

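The shaft hangs above the hub: pilot foot at crop (222,380), collar at (232,252), key on the left at (203,310). Below it are the bore centre (215,462) and keyway (170,478). I'll compare the shaft axis with the hub axis numerically in the same frame.

Run:
```python
from h import *
b=load('s2'); I=b['img'].astype(int)
for v in range(218,242): print(v,' '.join('%d,%d,%d'%tuple(I[v,u]) for u in range(314,334)))
R,G,B=I[...,0],I[...,1],I[...,2]
V,U=np.mgrid[:420,:560]
m=(R-B>35)&(V<262)&(V>243)&(abs(U-320)<14)
g=np.array([atz(b,x,y,.074) for y,x in zip(*np.nonzero(m))]); print('gold',g.mean(0),np.ptp(g,axis=0),len(g))
K=b['camera_matrix']
def pr(p): return cv2.projectPoints(np.array(p,float).reshape(-1,3),b['rvec'],b['tvec'],K,None)[0].reshape(-1,2).round(2)
c=np.array([.4447,-.172]);print(pr([[*c,.074],[*c,.1067],[*c,.1207],[*c,.1567],[*c,.2027]]))
```

```text
218 198,198,193 165,171,167 163,174,174 137,143,145 103,103,102 94,95,96 92,96,98 92,97,100 96,100,104 97,101,105 95,99,103 96,101,105 94,99,102 90,94,97 89,92,96 89,92,97 143,144,145 174,175,175 173,173,173 168,168,168
219 157,161,155 160,167,164 154,162,158 176,161,130 180,154,105 142,127,98 108,104,97 95,97,99 94,97,101 93,96,101 92,95,99 93,96,99 92,95,99 92,96,100 94,96,100 121,127,128 220,223,222 246,246,245 231,231,227 190,191,187
220 151,157,153 145,157,152 155,161,155 165,153,126 186,158,104 194,165,108 177,151,101 146,136,124 132,135,143 125,127,134 117,121,126 117,119,125 121,123,131 132,135,143 132,135,143 149,160,158 224,229,227 246,247,246 246,248,246 248,249,248
221 146,146,141 126,134,128 141,147,133 156,142,110 159,137,94 155,133,92 152,130,91 149,140,132 146,148,158 145,148,158 144,147,156 144,145,155 141,144,153 139,141,150 134,136,144 166,179,175 230,236,232 246,247,246 246,248,247 247,248,247
222 149,145,141 118,114,105 121,124,106 151,138,105 163,140,96 157,135,93 153,135,100 149,144,137 146,150,159 146,148,158 145,147,157 144,146,156 141,144,153 139,142,151 133
[... 4143 characters left out ...]
,159,148 125,158,145 139,167,157 196,213,205
240 141,166,155 145,167,156 145,167,157 144,166,155 142,164,154 143,167,156 144,168,158 142,167,156 140,167,155 140,167,156 140,168,157 137,164,153 134,162,151 133,162,151 134,163,151 130,159,148 127,158,148 125,158,147 123,157,145 120,155,142
241 143,167,156 144,167,157 139,164,153 143,166,155 146,168,158 146,168,159 146,167,158 145,169,159 144,170,159 145,171,160 142,167,157 140,166,155 134,164,153 129,160,149 128,160,148 127,158,147 125,158,146 124,159,145 123,156,145 120,154,143
gold [ 0.44453017 -0.1720367   0.074     ] [0.03210736 0.0318588  0.        ] 183
[[320.12 251.77]
 [321.19 237.86]
 [321.67 231.69]
 [322.94 215.19]
 [324.67 192.69]]
```

Run:
```python
from h import *
b=load('s2'); K=b['camera_matrix']
def pr(p): return cv2.projectPoints(np.array(p,float).reshape(-1,3),b['rvec'],b['tvec'],K,None)[0].reshape(-1,2)
a=np.linspace(0,2*np.pi,361)
def circ(c,r,z): return pr(np.c_[c[0]+r*np.cos(a),c[1]+r*np.sin(a),0*a+z])
c=np.array([.4446,-.1721]); zc=.1786-.0218
for n,r,z in [('foot',.007,zc-.05),('bodybot',.010,zc-.036),('collarbot',.015,zc),('collartop',.015,zc+.005)]:
    q=circ(c,r,z); print(n,q.min(0).round(2),q.max(0).round(2))
y=np.radians(-3.4);ux=np.array([np.cos(y),np.sin(y)]);uy=np.array([-ux[1],ux[0]])
k=[[*(c-ux*.014+s*uy*.003),zc-h] for h in(.003,.03) for s in (-1,1)]; print('key outer',pr(k).round(2))
h=[[*(c+s*ux*.009+t*uy*.009),zc+.046] for s,t in((-1,-1),(-1,1),(1,1),(1,-1))]; print('headtop',pr(h).round(2))
kw=[[*(c-ux*(.01575)+s*uy*.004),.074] for s in(-1,1)]; print('keyway corners',pr(kw).round(2))
d=b['img'][:, :, ::-1]
I=b['img']
for v in range(186,220): print(v,I[v,314:334].sum(1)//3)
for v in range(244,262): print(v,' '.join('%d,%d'%(I[v,u,0],I[v,u,2]) for u in range(308,334)))
```

```text
foot [317.19 235.27] [325.23 240.5 ]
bodybot [315.88 228.02] [327.49 235.44]
collarbot [314.01 209.82] [331.92 220.74]
collartop [314.16 207.47] [332.14 218.35]
key outer [[318.8  221.06]
 [316.06 219.48]
 [317.92 233.52]
 [315.24 231.93]]
headtop [[325.41 197.24]
 [316.83 192.71]
 [323.99 188.26]
 [332.54 192.67]]
keyway corners [[316.08 257.2 ]
 [312.65 255.03]]
186 [ 69  66  65  64  63  65  65  63  63  63 126 121  60  62  62  60  61  63
  60  61]
187 [ 67  67  66  66  63  64  64  64  65  64 136 138  78  64  64  62  63  60
  60  61]
188 [67 67 65 65 64 66 64 65 64 66 73 73 65 63 65 63 64 64 61 62]
189 [ 67  69  70  68  66  65  65  68  73  94 147 159 116  76  64  64  64  63
  62  63]
190 [ 68  97 118 101  73  67  70  88 141 168 167 166 152 107  64  66  64  64
  64  63]
191 [ 76 133 166 169 136  86 100 145 167 168 169 170 156 110  66  64  64  65
  63  64]
192 [ 90 128 137 103  92 147 174 170 171 171 183 186 162 110  65  64  65  65
  65  63]
193 [103 136 134 101 134 172 172 170 182 200 209 198 166 109  66  66  66  66
  66  64]
194 [101 136 135 101 120 146 156 178 193 195 178 169 156 1
[... 5248 characters left out ...]
3 254,255 255,255 253,255 233,243 187,202 167,200 133,225 103,237
259 137,164 159,173 163,177 167,179 169,184 173,188 203,220 243,251 253,255 254,255 254,255 254,255 254,255 254,255 254,255 254,255 254,255 255,255 254,255 237,245 187,203 179,192 181,194 159,204 119,227 104,237
260 130,164 160,173 166,178 167,181 170,183 173,186 173,186 173,187 203,219 226,237 230,241 243,249 252,254 253,254 250,253 250,253 244,249 213,224 176,190 176,190 177,192 180,194 180,195 154,198 114,224 102,236
261 97,158 140,167 164,178 167,181 170,184 174,187 173,187 174,188 176,190 178,191 175,189 175,189 175,190 177,190 175,189 175,189 174,189 175,189 175,189 175,189 178,193 179,193 181,195 152,212 109,230 102,236
```

Run:
```python
from h import *
b=load('s0'); K=b['camera_matrix']; I=b['img']
def pr(p): return cv2.projectPoints(np.array(p,float).reshape(-1,3),b['rvec'],b['tvec'],K,None)[0].reshape(-1,2)
a=np.linspace(0,2*np.pi,361)
def circ(c,r,z): return pr(np.c_[c[0]+r*np.cos(a),c[1]+r*np.sin(a),0*a+z])
c=np.array([.495,.018])
for n,r,z in [('holebody',.010,.026),('bodybot',.010,.024),('collarbot',.015,.06),('collartop',.015,.065)]:
    q=circ(c,r,z); print(n,q.min(0).round(2),q.max(0).round(2))
print('axis',pr([[*c,z] for z in(.026,.06,.106)]).round(2), 'hub', pr([[.4447,-.172,.074]]))
y=np.radians(20);ux=np.array([np.cos(y),np.sin(y)]);uy=np.array([-ux[1],ux[0]])
print('headtop',pr([[*(c+s*ux*.009+t*uy*.009),.106] for s,t in((-1,-1),(-1,1),(1,1),(1,-1))]).round(2))
print('px per m x,y',(pr([[.496,.018,.06]])-pr([[.495,.018,.06]])), (pr([[.495,.019,.06]])-pr([[.495,.018,.06]])))
for v in range(181,222): print(v,' '.join('%d'%(I[v,u].sum()//3) for u in range(251,273)))
```

```text
holebody [257.26 214.1 ] [266.59 219.83]
bodybot [257.28 214.83] [266.6  220.57]
collarbot [254.45 199.98] [268.75 208.44]
collartop [254.38 198.07] [268.72 206.5 ]
axis [[261.93 216.94]
 [261.6  204.16]
 [261.14 185.95]] hub [[320.12036207 251.77409861]]
headtop [[263.51 189.18]
 [255.32 187.36]
 [258.82 182.79]
 [266.9  184.56]]
px per m x,y [[ 0.32423939 -0.2114207 ]] [[-0.34900496 -0.18587188]]
181 175 177 179 181 183 184 184 184 186 183 181 178 181 191 191 192 188 175 161 161 162 161
182 176 178 180 181 182 182 181 181 181 178 179 183 186 188 189 190 187 175 163 161 161 160
183 173 176 178 178 179 181 180 198 224 219 184 180 191 191 188 185 183 171 161 161 160 159
184 171 174 177 178 177 179 186 226 240 240 241 246 243 230 217 193 179 169 160 159 160 160
185 169 173 174 175 174 178 227 243 242 246 246 241 240 240 239 214 171 166 159 161 159 158
186 168 172 173 173 169 222 242 242 248 253 252 244 241 239 213 169 170 163 157 159 159 158
187 166 170 172 171 191 224 236 243 252 250 240 241 241 223 169 157 168 163 164 164 158 158
188 164 168 171 169 158 145 144 163 174 211 235 240 23
[... 2357 characters left out ...]
 126 117 129 142 139 135 141 181 210 214 213 216 220 223
215 217 193 150 151 150 150 139 127 127 117 129 143 138 141 146 181 212 216 214 213 215 221
216 142 148 151 150 150 150 138 127 127 120 129 142 138 141 145 186 215 219 217 216 216 216
217 142 145 146 149 151 150 139 127 127 118 124 138 138 140 145 204 224 222 220 218 216 216
218 142 141 143 147 146 149 139 132 131 123 135 143 141 143 161 209 226 226 224 221 219 217
219 144 140 140 143 142 146 148 142 127 134 145 144 148 167 206 223 225 226 227 226 223 221
220 143 143 143 142 140 143 144 149 150 151 152 158 199 220 219 219 221 224 226 226 227 225
221 146 145 143 143 143 141 141 142 144 151 199 221 220 221 221 220 218 220 222 223 226 227
```

Request:
jog_arm(
  series=[
    [0.0015, -0.0009, 0, 0, 0, 0],
    [0, 0, 0.012, 0, 0, 0],
    [0, 0, 0.015, 0, 0, 0],
    [0, 0, 0.015, 0, 0, 0],
    [0, 0, 0.01, 0, 0, 0],
    [0, 0, 0, 0, 0, 0],
    [0, 0, 0, 0, 0, 0],
    [0, 0, 0, 0, 0, 0],
  ],
)

```text
t: 7.45
tool_pos: [0.4449, -0.1729, 0.1402]
tcp_rot: [0.095, 3.139, -0.001]
contact_force: [0.2, -0.1, -1.4]
finger_gap: 0.2
finger_force: 58.9
```

Run:
```python
from h import *
b=load('s0'); I=b['img'].astype(float)
c=np.array([.4446,-.1716])
for lo,hi in((.0115,.0135),(.0125,.015)):
  s=[]
  for an in np.radians(np.arange(140,222,4)):
    w=[]
    for r in np.linspace(lo,hi,4):
        p=cv2.projectPoints(np.array([[c[0]+r*np.cos(an),c[1]+r*np.sin(an),.074]]),b['rvec'],b['tvec'],b['camera_matrix'],None)[0].ravel()
        w.append(cv2.getRectSubPix(b['img'][...,0].copy(),(1,1),tuple(map(float,p)))[0,0])
    s.append(int(np.mean(w)))
  print(s)
  s=255-np.array(s,float); s=np.clip(s-30,0,None); print((s*np.arange(140,222,4)).sum()/s.sum())
b=grab('scene','s3'); s=telemetry.get_state(); print(s['t'],s['tool_pos'],s['tcp_rot'],s['contact_force'])
cv2.imwrite('pics/c6.png',cv2.resize(b['img'][205:270,290:355,::-1],None,fx=9,fy=9,interpolation=cv2.INTER_CUBIC))
```

```text
[246, 248, 248, 242, 231, 215, 190, 170, 159, 157, 157, 159, 168, 187, 213, 239, 248, 250, 248, 244, 243]
178.20631578947368
[248, 249, 250, 247, 242, 227, 202, 176, 167, 166, 163, 166, 176, 198, 223, 242, 251, 250, 249, 247, 245]
178.2680412371134
7.5 [ 0.44486049 -0.17285914  0.14014908] [ 9.54349689e-02  3.13937520e+00 -5.72227916e-04] [-0.00916959  0.45206884 -1.27384499]
```

View pics/c6.png

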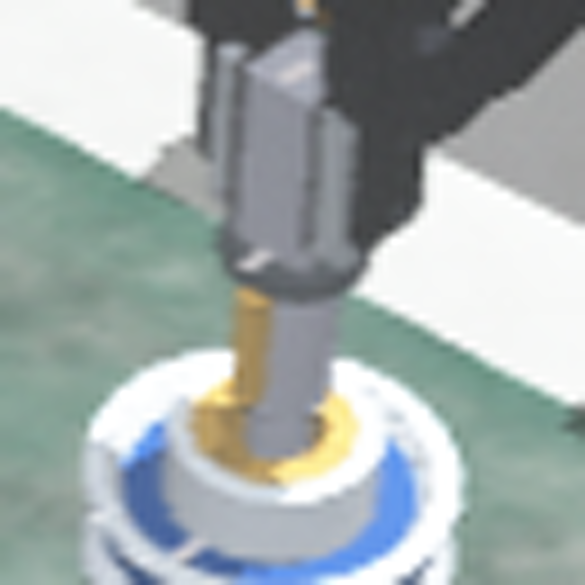

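The pilot (283,430) is inside the bore, whose centre is at about (275,425), so the shaft looks slightly to the right. I'll check that numerically.

Run:
```python
from h import *
b=load('s3'); I=b['img'].astype(int)
for v in range(230,259): print(v,' '.join('%d,%d,%d'%tuple(I[v,u]) for u in range(309,332)))
```

```text
230 124,158,145 126,160,146 127,161,147 124,158,146 117,147,137 105,122,119 108,112,118 130,134,140 142,144,153 142,144,153 143,146,154 142,145,154 142,144,154 140,142,151 121,122,131 112,114,120 133,138,143 144,149,154 139,144,149 107,112,115 70,71,73 71,72,73 71,73,75
231 124,158,145 125,159,145 123,159,144 122,158,144 115,145,134 102,116,114 98,101,106 114,118,124 135,138,146 142,144,153 143,146,154 142,144,154 142,143,153 140,144,152 116,118,125 107,109,113 136,140,146 142,147,153 137,143,148 109,112,117 73,75,78 71,74,75 76,78,79
232 131,158,147 130,160,148 128,158,144 125,155,144 113,138,130 98,109,109 95,101,105 100,105,109 110,113,119 145,147,153 155,156,164 145,148,156 141,143,153 140,142,152 122,124,131 126,131,135 145,149,155 141,146,152 137,142,147 127,132,138 101,105,109 77,79,82 134,137,136
233 141,166,154 138,165,153 135,163,150 133,161,149 132,161,149 110,130,123 92,97,99 103,108,113 137,138,143 189,188,191 190,188,192 153,154,162 141,143,152 140,142,152 140,143,151 134,136,144 132,136,141 135,140,146 137,143,149 135,141,146 125,130,135 104,108,112 213,215,213
234 154
[... 6194 characters left out ...]
,159,116 224,198,135 250,231,152 252,236,151 252,235,150 252,238,153 252,238,157 252,242,186 253,253,252 254,255,255 254,254,255 236,242,249
257 161,166,173 166,172,179 187,195,203 205,214,221 206,214,221 197,200,203 184,180,168 176,160,131 181,156,108 187,160,107 187,159,105 235,207,130 251,235,153 252,237,154 252,238,158 253,241,163 253,242,172 253,248,220 254,254,254 254,255,255 254,255,255 240,245,249 174,187,206
258 160,165,172 164,171,178 168,174,182 186,193,201 205,214,221 212,219,226 208,216,223 201,205,207 193,189,174 187,175,147 184,167,134 179,163,130 233,217,165 246,235,194 249,245,224 251,249,236 253,253,253 254,255,255 255,255,255 254,254,255 234,239,244 188,196,203 169,182,202
```

Request:
jog_arm(
  series=[
    [0.0005, 0, 0, 0, 0, -0.018],
    [0, 0, 0.003, 0, 0, 0],
    [0, 0, 0.003, 0, 0, 0],
    [0, 0, 0.0015, 0, 0, 0],
    [0, 0, 0.0015, 0, 0, 0],
    [0, 0, 0.0015, 0, 0, 0],
    [0, 0, 0.0015, 0, 0, 0],
    [0, 0, 0.0015, 0, 0, 0],
    [0, 0, 0, 0, 0, 0],
  ],
)

```text
t: 8.62
tool_pos: [0.4443, -0.1726, 0.1296]
tcp_rot: [0.073, 3.141, 0.0]
contact_force: [0.2, 0.4, -1.0]
finger_gap: 0.203
finger_force: 58.9
```

Request:
jog_arm(
  series=[
    [0, 0, 0.0013, 0, 0, 0],
    [0, 0, 0.0013, 0, 0, 0],
    [0, 0, 0.0013, 0, 0, 0],
    [0, 0, 0, 0, 0, 0],
  ],
)

```text
t: 9.12
tool_pos: [0.4451, -0.1724, 0.1276]
tcp_rot: [0.073, 3.138, 0.001]
contact_force: [0.0, 3.2, 6.0]
finger_gap: 0.205
finger_force: 60.0
```

Run:
```python
from h import *
b=grab('scene','s4'); s=telemetry.get_state(); print(s['t'],s['tool_pos'],s['tcp_rot'],s['contact_force'],s['torque'])
cv2.imwrite('pics/c7.png',cv2.resize(b['img'][205:265,290:350,::-1],None,fx=10,fy=10,interpolation=cv2.INTER_CUBIC))
```

```text
9.175 [ 0.44508817 -0.17241077  0.12763489] [7.25209083e-02 3.13837519e+00 8.45651363e-04] [0.18875187 3.33721664 6.55515242] [ 0.79155999 -0.11424427 -0.07943367]
```

View pics/c7.png

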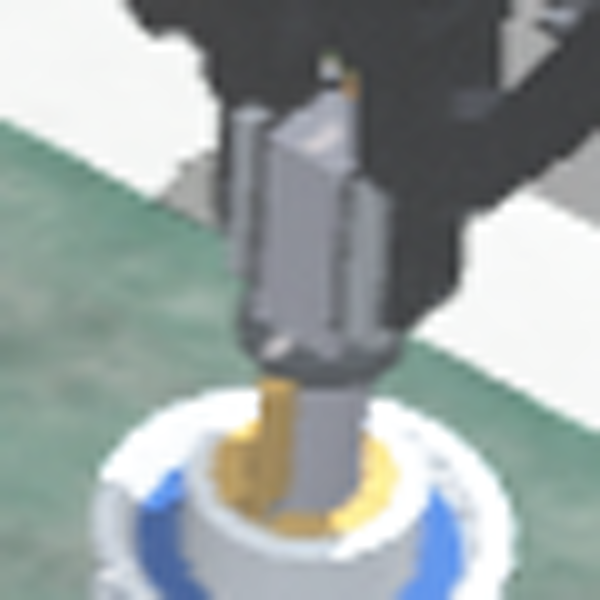

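Body edge is at the bore mouth, with the hub pushing the shaft towards +y. I'll shift a little in +y to relieve it.

Request:
jog_arm(
  series=[
    [0, 0.0006, 0, 0, 0, 0],
    [0, 0.0006, 0, 0, 0, 0],
    [0, 0, 0, 0, 0, 0],
  ],
)

```text
t: 9.55
tool_pos: [0.4451, -0.172, 0.1273]
tcp_rot: [0.073, 3.139, -0.001]
contact_force: [1.6, 1.1, 5.5]
finger_gap: 0.204
finger_force: 59.8
```

```bash
python3 -c "
from h import *
s=telemetry.get_state(); print(s['t'],s['tool_pos'],s['tcp_rot'],s['contact_force'],s['torque'])"
```

```text
9.55 [ 0.44513622 -0.17200631  0.12733315] [ 7.28646335e-02  3.13864595e+00 -7.16951237e-04] [1.59698791 1.07203247 5.51455606] [ 0.32203118 -0.43830153  0.01923791]
```

Request:
jog_arm(
  series=[
    [-0.0006, 0.0003, 0, 0, 0, 0],
    [0, 0, 0, 0, 0, 0],
    [0, 0, 0.0013, 0, 0, 0],
    [0, 0, 0, 0, 0, 0],
  ],
)

```text
t: 10.05
tool_pos: [0.445, -0.1714, 0.1255]
tcp_rot: [0.073, 3.14, 0.001]
contact_force: [4.6, 1.9, -0.5]
finger_gap: 0.202
finger_force: 59.1
```

```bash
python3 -c "
from h import *
s=telemetry.get_state(); print(s['t'],s['tool_pos'],s['tcp_rot'],s['contact_force'],s['torque'])"
```

```text
10.05 [ 0.44500892 -0.17139635  0.12554862] [7.30178780e-02 3.14012891e+00 9.75314160e-04] [ 4.56874498  1.88669546 -0.53984413] [ 0.53578302 -1.05101948 -0.01167366]
```

Request:
jog_arm(
  series=[
    [-0.0008, 0.0003, 0, 0, 0, 0],
    [0, 0, 0, 0, 0, 0],
    [0, 0, 0.0013, 0, 0, 0],
    [0, 0, 0.0013, 0, 0, 0],
    [0, 0, 0, 0, 0, 0],
  ],
)

```text
t: 10.68
tool_pos: [0.4453, -0.1713, 0.1237]
tcp_rot: [-0.073, -3.141, -0.0]
contact_force: [2.5, 2.2, 0.1]
finger_gap: 0.202
finger_force: 59.1
```

```bash
python3 -c "
from h import *
s=telemetry.get_state(); print(s['t'],s['tool_pos'],s['tcp_rot'],s['contact_force'],s['torque'])"
```

```text
10.675 [ 0.44525135 -0.17133302  0.12365469] [-7.32766063e-02 -3.14064256e+00 -2.72278939e-04] [2.46206704 2.15696547 0.05406766] [ 0.36234567 -0.73709487 -0.00908531]
```

Request:
jog_arm(
  series=[
    [-0.0005, 0.0003, 0, 0, 0, 0],
    [0, 0, 0.0015, 0, 0, 0],
    [0, 0, 0.0015, 0, 0, 0],
    [0, 0, 0.0015, 0, 0, 0],
    [0, 0, 0.0015, 0, 0, 0],
    [0, 0, 0, 0, 0, 0],
  ],
)

```text
t: 11.42
tool_pos: [0.4454, -0.1711, 0.119]
tcp_rot: [-0.073, -3.14, -0.0]
contact_force: [1.9, 0.0, -1.4]
finger_gap: 0.2
finger_force: 59.0
```

```bash
python3 -c "
from h import *
s=telemetry.get_state(); print(s['t'],s['tool_pos'],s['tcp_rot'],s['contact_force'],s['torque'])"
```

```text
11.425 [ 0.44539941 -0.17109787  0.11898772] [-7.33097477e-02 -3.14004086e+00 -2.19455087e-04] [ 1.93434516  0.04535643 -1.37158741] [ 0.03032196 -0.22009875 -0.03877783]
```

Request:
jog_arm(
  series=[
    [-0.0004, 0, 0, 0, 0, 0],
    [0, 0, 0.0027, 0, 0, 0],
    [0, 0, 0.0027, 0, 0, 0],
    [0, 0, 0.0027, 0, 0, 0],
    [0, 0, 0.0027, 0, 0, 0],
    [0, 0, 0.0027, 0, 0, 0],
    [0, 0, 0, 0, 0, 0],
  ],
)

```text
t: 12.3
tool_pos: [0.4459, -0.1711, 0.109]
tcp_rot: [-0.073, -3.14, -0.0]
contact_force: [0.4, 0.2, -1.8]
finger_gap: 0.204
finger_force: 58.9
```

```bash
python3 -c "
from h import *
s=telemetry.get_state(); print(s['t'],s['tool_pos'],s['tcp_rot'],s['contact_force'],s['torque'])"
```

```text
12.3 [ 0.44586509 -0.17111111  0.1089553 ] [-7.33296932e-02 -3.14045077e+00 -3.59453882e-04] [ 0.38822047  0.2017486  -1.79349271] [-0.00231918  0.00625257 -0.0202834 ]
```

Request:
jog_arm(
  series=[
    [0, 0, 0.0025, 0, 0, 0],
    [0, 0, 0.0025, 0, 0, 0],
    [0, 0, 0.0025, 0, 0, 0],
    [0, 0, 0.0025, 0, 0, 0],
    [0, 0, 0.0025, 0, 0, 0],
    [0, 0, 0.0025, 0, 0, 0],
    [0, 0, 0, 0, 0, 0],
  ],
  force=90,
)

```text
t: 13.18
tool_pos: [0.4462, -0.1712, 0.0981]
tcp_rot: [0.073, 3.14, -0.0]
contact_force: [-1.9, 0.7, 5.4]
finger_gap: 0.195
finger_force: 89.3
```

```bash
python3 -c "
from h import *
s=telemetry.get_state(); print(s['t'],s['tool_pos'],s['tcp_rot'],s['contact_force'],s['torque'])"
```

```text
13.175 [ 0.44618765 -0.17124964  0.09813756] [ 7.32365981e-02  3.14023058e+00 -2.49625885e-04] [-1.89193417  0.68721298  5.35723984] [ 0.22498171  0.37053996 -0.02507095]
```

Request:
jog_arm(
  series=[
    [0.0003, 0, 0.0013, 0, 0, 0],
    [0, 0, 0.0013, 0, 0, 0],
    [0, 0, 0.0013, 0, 0, 0],
    [0, 0, 0.0007, 0, 0, 0],
    [0, 0, 0, 0, 0, 0],
  ],
)

```text
t: 13.8
tool_pos: [0.4462, -0.1713, 0.095]
tcp_rot: [0.073, 3.14, -0.0]
contact_force: [-1.8, 1.5, 7.8]
finger_gap: 0.201
finger_force: 89.6
```

```bash
python3 -c "
from h import *
s=telemetry.get_state(); print(s['t'],s['tool_pos'],s['tcp_rot'],s['contact_force'],s['torque'])"
```

```text
13.8 [ 0.44616386 -0.17125325  0.0949961 ] [ 7.30643020e-02  3.13970489e+00 -2.76169600e-04] [-1.82651893  1.54037605  7.78514649] [0.38855576 0.35504847 0.01807644]
```

Request:
jog_arm(
  series=[
    [0, 0, 0.0013, 0, 0, 0],
    [0, 0, 0.0013, 0, 0, 0],
    [0, 0, 0, 0, 0, 0],
  ],
)

```text
t: 14.18
tool_pos: [0.4462, -0.1712, 0.094]
tcp_rot: [0.073, 3.139, -0.001]
contact_force: [-4.1, 2.2, 15.3]
finger_gap: 0.202
finger_force: 91.0
```

```bash
python3 -c "
from h import *
s=telemetry.get_state(); print(s['t'],s['tool_pos'],s['tcp_rot'],s['contact_force'],s['torque'])"
```

```text
14.175 [ 0.44619288 -0.1712381   0.09398516] [ 7.30305136e-02  3.13926514e+00 -7.71170241e-04] [-4.14488081  2.17014332 15.3470227 ] [ 0.6242381   0.91278203 -0.04697133]
```

Force rose sharply, so the collar is seated. A little more push, then check.

Request:
jog_arm(
  series=[
    [0.0003, 0, 0.0007, 0, 0, 0],
    [0, 0, 0, 0, 0, 0],
    [0, 0, 0, 0, 0, 0],
  ],
)

```text
t: 14.55
tool_pos: [0.4462, -0.1713, 0.094]
tcp_rot: [0.073, 3.139, -0.001]
contact_force: [-4.3, 3.9, 19.0]
finger_gap: 0.2
finger_force: 91.4
```

Run:
```python
from h import *
b=grab('scene','s5'); s=telemetry.get_state(); print(s['t'],s['tool_pos'],s['contact_force'],s['torque'],s['finger_force'])
cv2.imwrite('pics/c8.png',cv2.resize(b['img'][205:275,285:355,::-1],None,fx=8,fy=8,interpolation=cv2.INTER_CUBIC))
```

```text
14.6 [ 0.44620982 -0.17122227  0.09395659] [-4.21667841  3.64481391 19.54184704] [ 0.7725902   1.09044942 -0.00682782] 91.42712473869324
```

View pics/c8.png

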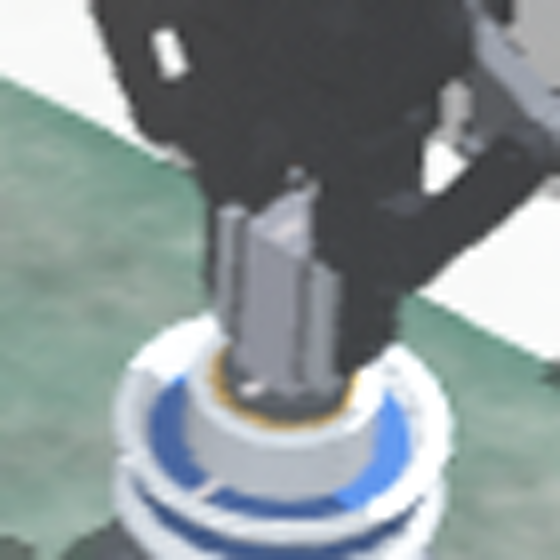

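The collar (290,400) sits concentric on the hub's gold ring with no gap, and the white marks line up. I'm handing it in.

```bash
python3 -c "
from rig import ticket
print(ticket.finish_job())"
```

```text
the job is handed in; nothing more can be done
None
```

The keyed shaft is pushed home in the pulley hub and the job is handed in: its key is in the keyway, the collar sits on the hub, and the gripper is still holding the square end and pressing down with about 19 N. The judge's verdict was not returned. I did not measure the plunger or check the jar and bottle at the end, but nothing was steered near those two.

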